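# Make up a growing box at the end of the roller lane

### The arm

A 6-joint arm with a two-finger parallel gripper is mounted at the origin on the work surface. World frame = base frame: x ahead of the robot, y to its left, z up, the work surface at z = 0. Lengths are in m, angles in rad, forces in N, time in s.
With the tool pointing down it reaches from about 0.35 to 0.775 m from the base axis. Payload 7.3 kg.
Tool frame: the origin (TCP) lies at the centre of the arm's flange, where the gripper is bolted on; the fingertips stand 178 mm ahead of it and the grasp point (between the pads) lies 159 mm ahead of it (tip_extent is the distance from the TCP to the fingertips, in m); z points along the fingers, y is the line along which they close (so a half turn about z gives the same grasp; the last joint's range is limited). The gripper opens to 92 mm and grips with 3 to 60 N. Pads are 19 mm wide; open, the fingers measure 130 mm over their backs; the gripper's body (75 mm by 190 mm) begins 47 mm behind the grasp point.
Start: joints at [-1.472, 0.342, 1.524, -0, 1.275, -0.146], TCP at [0.127, -0.509, 0.405] pointing down, gripper open.
Joint ranges: [-2.53, 2.53], [-0.77, 2.02], [0.04, 2.7], [-1, 4.14], [0.28, 2.66], [-3.11, 3.11]. Speed limits (rad/s): [2.57, 2.57, 3.14, 3.14, 3.14, 3.14].

### API

Orientations are given as [roll, pitch, yaw] about the fixed x, y, z axes, in that order (R = Rz(yaw) Ry(pitch) Rx(roll)).
In Python, from cell import * gives the robot as it stands.
- The arm moves only by the tool arm_command, never from a script. Its arguments are lists of equal length, an entry for each row: "xyz": the shift along the world's x, y, z in mm, a list of three; "spin": the turn about the world's z in degrees. In form: {"xyz": [[tx, ty, tz], ...], "spin": [spin, ...]}. A call has 1 to 20 rows; each row shifts and turns the commanded pose from where the row before left it; what a row does not reach is not made up. A row lasts 1/10 s, in which the tool goes at most 50 mm and 8.59 degrees, less where a joint would pass 70% of its speed; a pose out of reach is approached as far as the arm can. A call with a gripper value outside its range is refused whole. "jaw" is the opening, from -1 (shut) to 1 (fully open), set as the call begins (left out, the last holds). The fingers move at their own pace and stop on an object; "squeeze" is the grip in N (left out, the last holds). Time passes only in rows, so rows that do not move let the fingers close. It gives the time, the measured TCP pose, the force, the opening and the grip force at its end, in the units of the state.
- observe(): the state, without advancing time (a new reading comes with each control period).
- read_camera(name): name is "side" or "top"; returns a dict with "img" (480x640x3 uint8, red, green, blue), "depth" (480x640 float32, m along the optical axis (not along the pixel's ray), 0 where there is no reading), "fx", "fy", "cx", "cy" (pixels), "world_from_camera" (4x4, takes a point from camera to world coordinates). Camera axes: x right, y up, looking along -z (the intrinsics and any distortion apply to the point x, -y, -z); pixel columns grow to the right and rows downward; lengths in m; the calibration is good to about 2 mm. A picture is of the moment at which its call begins.
- hand_in(): hands the job in; it is judged then, once.
The state is a dict: "time": time; "qpos": joint angles; "qvel": joint speeds; "joint_efforts": joint torques, N m; "tool_pos": TCP position; "tool_rot": TCP orientation; "contact_force": force on the tool from outside, world axes, zero at the start; "torque": the same for the moment, N m; "opening": finger opening in m; "grip_force": force on a finger pad.
Only numpy, scipy, OpenCV 4.12 (cv2) and the standard library are available. Lean on these libraries where they do the work, as an engineer would, in place of code of your own. Each camera call takes 0.05 s, during which the arm holds its last target. There are 200 camera calls.

### The job

Set the open square culture box upright on the rollers at the upper end of the sloping roller lane, let go, and let it run down by itself to the end stop. There, without taking it off the lane, build it up in this order: hang the black net pot in the box with its collar resting on the rim, stand the clay plug upright in the net pot, neck up, and finally put the white dome over the plug, fully seated on the collar. Leave the bottle, the green tray and the capped jar where they are.

Things in the scene. Friction and masses are not known exactly. Their poses are not given: they have to be found in the camera images.
- box: Square open-topped culture box of grey plastic, 64 x 64 mm outside, 75 mm tall, walls 4 mm (square opening 56 mm), floor about 4 mm, 0.15 to 0.3 kg. Stands upright on the table at the start. Origin: centre of its underside; z up through the opening, x and y square to its sides.
- netpot: Round black net pot, open on top, standing upright, 52 mm tall. Foot cup: outside diameter 42 mm at the foot, 50 mm at 30 mm height. From 30 to 52 mm a wide collar, 64 mm outside (its grip), 56 mm inside; the collar's flat underside rests on the box's rim. Inside the cup: floor 4 mm above the foot, 36 mm wide there, 44 mm at the cup's top. Origin: centre of underside; z up.
- plug: Terracotta plug standing upright, 80 mm tall: tapered body 30 mm in diameter at the foot, 34 mm at 44 mm height, then a shoulder and a neck 18 mm in diameter from 50 to 80 mm height (its grip). Stood in the net pot, its foot is on the pot's floor and the neck stands 32 mm above the collar. Origin: centre of underside; z up.
- dome: White hollow dome, open below, flat closed top, 56 mm tall, right way up. A spigot 50 mm in diameter, 8 mm high, drops into the pot's collar; a flange 64 mm in diameter from 8 to 14 mm height rests on the collar; above it the bell, 56 mm tapering to 52 mm (its grip). Inside 42 mm wide at the mouth, 52 mm deep. Origin: centre of its mouth (underside); z up.
- lane: Fixed gravity lane: 14 free grey rollers between aluminium rails, 370 mm long, 92 mm wide, falling 7 degrees to its +y, where a steel stop plate closes it. 80 mm clear between rails, which stand 12 mm above the rollers, the stop 39 mm. A box let go runs down in about 3 s, then leans 7 degrees to +y. Origin: under its middle at table height; z up, y level towards the stop, x across.
- lane_stop (a point): Point on the rollers' upper surface where the centre of the box's underside comes to rest against the stop (lane middle line, 32 mm uphill of the stop plate). Axes as of the lane (z up).
- lane_load (a point): Point on the rollers' upper surface near the upper end, on the middle line, 0.25 m up the slope from lane_stop: set the box down with its underside's centre over this point, sides parallel to the rails. Axes as of the lane (z up).
- bottle: Bystander: whitish bottle with white cap, 72 mm in diameter, about 220 mm tall, upright. Origin: centre of its underside.
- tray: Bystander: empty green plastic tray, 120 x 160 x 50 mm. Origin: centre of its underside.
- jar: Bystander: squat round brown jar with a steel cap, 60 mm in diameter, about 70 mm tall, upright. Origin: centre of its underside.
Mind the look-alikes: they are no part of the job. Leave any pink or purple look-alike of the box alone.

How it is judged:
On the way, in this order (a step that is already met when the one before it is completed fails the run):
1. the box stands on the rollers in the upper part of the lane, let go (x of box in the frame of lane_load between -0.015 and 0.015 m and y of box in the frame of lane_load between -0.06 and 0.08 m and z of box in the frame of lane_load between -0.025 and 0.02 m and angle between box's own z axis and vertical below 0.25 rad and contact force between box and the fingers below 0.1 N), for 0.04 s.
2. the box has run down and rests against the stop (x of box in the frame of lane_stop between -0.014 and 0.014 m and y of box in the frame of lane_stop between -0.008 and 0.008 m and z of box in the frame of lane_stop between -0.006 and 0.006 m and angle between box's own z axis and vertical below 0.2 rad and linear speed of box below 0.02 m/s and angular speed of box below 0.3 rad/s and contact force between box and the fingers below 0.1 N), for 0.2 s.
3. the net pot hangs in the box with its collar on the rim, let go (x of box in the frame of lane_stop between -0.014 and 0.014 m and y of box in the frame of lane_stop between -0.008 and 0.008 m and z of box in the frame of lane_stop between -0.006 and 0.006 m and angle between box's own z axis and vertical below 0.2 rad and x of netpot in the frame of box between -0.007 and 0.007 m and y of netpot in the frame of box between -0.007 and 0.007 m and z of netpot in the frame of box between 0.041 and 0.049 m and angle between the z axis of netpot and the z axis of box, either way round below 0.08 rad and contact force between netpot and the fingers below 0.1 N and linear speed of netpot below 0.02 m/s and angular speed of netpot below 0.3 rad/s), for 0.2 s.
4. the plug stands in the net pot, let go (x of box in the frame of lane_stop between -0.014 and 0.014 m and y of box in the frame of lane_stop between -0.008 and 0.008 m and z of box in the frame of lane_stop between -0.006 and 0.006 m and angle between box's own z axis and vertical below 0.2 rad and x of netpot in the frame of box between -0.007 and 0.007 m and y of netpot in the frame of box between -0.007 and 0.007 m and z of netpot in the frame of box between 0.041 and 0.049 m and angle between the z axis of netpot and the z axis of box, either way round below 0.08 rad and x of plug in the frame of netpot between -0.008 and 0.008 m and y of plug in the frame of netpot between -0.008 and 0.008 m and z of plug in the frame of netpot between 0 and 0.009 m and angle between the z axis of plug and the z axis of netpot, either way round below 0.15 rad and contact force between plug and the fingers below 0.1 N and linear speed of plug below 0.02 m/s and angular speed of plug below 0.3 rad/s), for 0.2 s.
At the end, for the whole second after the job is handed in: Box on the rollers against the stop (8 mm along, 14 mm across); net pot hanging in it, collar on the rim (4 mm in height, 7 mm aside); plug standing on the pot's floor (9 mm up, 8 mm aside); dome seated on the collar (4 mm, 7 mm, 0.08 rad). All released, at rest (all of step 4 and x of dome in the frame of netpot between -0.007 and 0.007 m and y of dome in the frame of netpot between -0.007 and 0.007 m and z of dome in the frame of netpot between 0.04 and 0.048 m and angle between the z axis of dome and the z axis of netpot, either way round below 0.08 rad and contact force between each of box, netpot, dome and the fingers below 0.1 N and linear speed of each of box, netpot, dome below 0.02 m/s and angular speed of each of box, netpot, dome below 0.3 rad/s); the robot touches nothing.
It fails at once if a bystander is pushed more than 30 mm or tipped (distance of any of bottle, tray, jar from where it was at the start of the episode above 0.03 m or angle between any of bottle, tray, jar's own z axis and vertical above 0.5 rad).
It fails at once if the box is taken off the lane's upper surface again with the pot in it (z of box in the frame of lane_stop above 0.06 m and distance between netpot and box below 0.06 m).
It also fails if it takes over 99 s, if anything falls off the work surface, if the arm or the gripper's body presses on something with over 40 N, if the wrist force passes 120 N, or if a joint passes its speed limit or range.

## Working session

There is one attempt and no reset: what is moved stays moved. The work goes in short steps, Python scripts to look and compute and a tool call to move; the robot and the scene stay as the last step left them, time stands still between calls to the robot, and variables do not carry over. Pictures are saved under pics/ and viewed, at most 14 in all, crops included, and the job is handed in when it is done.

Besides the shell and the picture viewer there is one more tool, called after "Request:" as name(argument=value, ...), one argument or row to a line, values as JSON. arm_command: Moves the arm, as the interface text tells. Its arguments: {"type":"object","properties":{"xyz":{"type":"array","items":{"type":"array","items":{"type":"number"}}},"spin":{"type":"array","items":{"type":"number"}},"jaw":{"type":"number"},"squeeze":{"type":"number"}},"required":["xyz","spin"]}

```bash
mkdir -p pics
cat > h.py <<'E'
from cell import *
import numpy as np, cv2
def cloud(c):
    d=c["depth"]; v,u=np.indices(d.shape)
    p=np.stack([(u-c["cx"])/c["fx"]*d,-(v-c["cy"])/c["fy"]*d,-d,np.ones_like(d)],-1)
    w=p@np.array(c["world_from_camera"]).T
    w=w[...,:3]; w[d==0]=np.nan
    return w
E
python3 - <<'E'
from h import *
for n in("top","side"):
    c=read_camera(n); cv2.imwrite(f"pics/{n}0.png",c["img"][...,::-1]); np.savez(f"{n}0.npz",**c)
    print(n,c["fx"],c["cx"],c["cy"],np.round(c["world_from_camera"],3),[k for k in c], (c["depth"]==0).mean())
print(observe())
E
```

```text
top 493.057376938351 319.73724583593423 248.74172781783858 [[-0.008  0.986 -0.165  0.314]
 [-1.    -0.006  0.011  0.099]
 [ 0.01   0.165  0.986  1.539]
 [ 0.     0.     0.     1.   ]] ['img', 'depth', 'fx', 'fy', 'cx', 'cy', 'world_from_camera'] 0.003818359375
side 579.3611161896821 314.4244836157267 233.174036436026 [[ 0.932  0.268 -0.244  0.153]
 [-0.362  0.653 -0.665 -1.045]
 [-0.019  0.709  0.705  1.26 ]
 [ 0.     0.     0.     1.   ]] ['img', 'depth', 'fx', 'fy', 'cx', 'cy', 'world_from_camera'] 0.009332682291666667
{'time': 0.1, 'qpos': array([-1.47199978e+00,  3.42683062e-01,  1.52491752e+00, -2.08034199e-05,
        1.27539781e+00, -1.45976358e-01]), 'qvel': array([-0.0011142 , -0.0013757 , -0.00295346,  0.00108812, -0.00038224,
       -0.00108582]), 'joint_efforts': array([ 1.02080186e-03, -4.32004988e+01, -2.44693226e+01,  7.18912901e-02,
        5.26107650e-02, -4.73700993e-05]), 'tool_pos': array([ 0.12724598, -0.50922897,  0.40410009]), 'tool_rot': array([-3.14019897e+00, -1.84794094e-04,  2.44778848e-01]), 'contact_force': array([ 0.05539631, -0.06323971,  0.29627164]), 'torque': array([0.00627881, 0.01492575, 0.02688632]), 'grip_force': 0.0, 'opening': 0.09175152331410652}
```

View pics/top0.png

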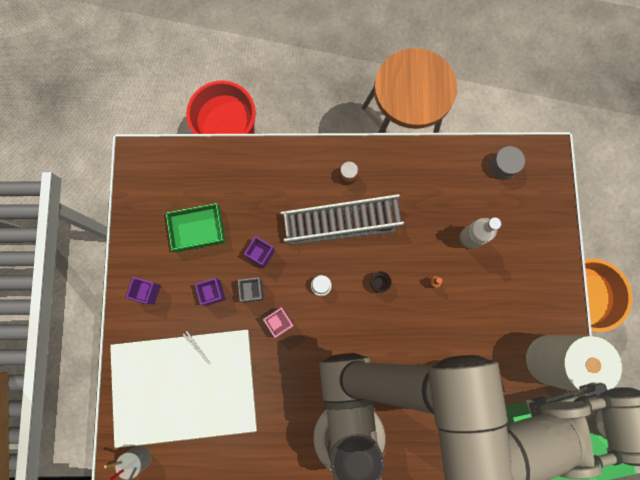

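View pics/side0.png

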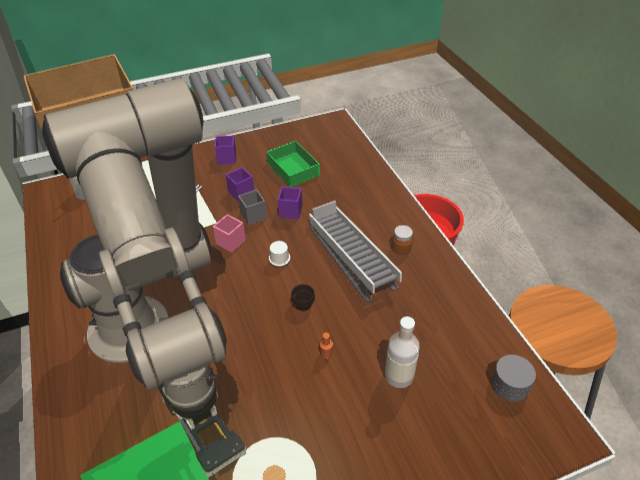

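The top view shows the grey box at (250,290), dome (321,285), net pot (380,282), plug (436,282), and the lane spanning cols 283–400 at row ~218, with its stop at the left (+y). In the side view the purple box at (290,203) stands close to the grey box at (252,207).

Run:
```python
from h import *
C={n:dict(np.load(f"{n}0.npz")) for n in("top","side")}
W={n:cloud(C[n]) for n in C}
w=W["top"]
pix=dict(box=(250,290),dome=(321,285),pot=(380,282),plug=(436,282),jar=(349,170),bottle=(480,235),tray=(195,228),purp=(209,292),purp2=(258,252),pink=(278,322))
for k,(u,v) in pix.items():
    c0=np.nanmedian(w[v-2:v+3,u-2:u+3].reshape(-1,3),0)
    print(k,"seed",np.round(c0,3))
    for n in W:
        p=W[n].reshape(-1,3); r=.055 if k not in("tray","bottle") else .11
        s=p[(np.hypot(*(p[:,:2]-c0[:2]).T)<r)&(p[:,2]>.008)]
        if len(s)<10: continue
        zt=np.percentile(s[:,2],98); t=s[s[:,2]>zt-.008]
        (a,b),(sx,sy),an=cv2.minAreaRect((t[:,:2]*1000).astype(np.float32))
        cc,rad=cv2.minEnclosingCircle((t[:,:2]*1000).astype(np.float32))
        print("  ",n,len(s),"ztop %.3f"%zt,"rect",np.round([a,b,sx,sy,an],1),"circ",np.round([*cc,rad],1),"mean",np.round(t[:,:2].mean(0)*1000,1))
# lane
for n in W:
    p=W[n].reshape(-1,3); s=p[(p[:,0]>.44)&(p[:,0]<.66)&(p[:,1]>-.12)&(p[:,1]<.25)&(p[:,2]>.02)]
    print(n,len(s),s.min(0).round(3),s.max(0).round(3))
    print(" rect",cv2.minAreaRect((s[:,:2]*1000).astype(np.float32)))
    for y in np.arange(-.1,.24,.03):
        q=s[abs(s[:,1]-y)<.008]
        if len(q): print("  %.2f"%y,len(q),"x",q[:,0].min().round(3),q[:,0].max().round(3),"z pct",np.percentile(q[:,2],[5,30,50,80,98]).round(3))
im=C["top"]["img"][185:255,265:420]
a=cv2.resize(im,None,fx=4,fy=4)
b=cv2.resize(C["side"]["img"][190:310,210:420],None,fx=3,fy=3)[:, :620]
z=np.zeros((a.shape[0]+b.shape[0]-40,max(a.shape[1],b.shape[1]),3),np.uint8);z=z[:600]
z[:280,:a.shape[1]]=a; h=min(320,b.shape[0]);z[280:280+h,:b.shape[1]]=b[:h]
cv2.imwrite("pics/lane.png",z[...,::-1])
```

```text
box seed [0.442 0.3   0.003]
   top 310 ztop 0.079 rect [439.4 293.9  64.   63.8   6.3] circ [439.8 293.2  42.8] mean [440.5 294.3]
   side 668 ztop 0.077 rect [436.5 289.9  66.8  72.7   5.9] circ [438.4 290.6  44.6] mean [436.3 287.3]
dome seed [0.451 0.08  0.055]
   top 327 ztop 0.062 rect [454.7  79.4  47.4  49.4  67.6] circ [455.   81.   25.9] mean [455.5  80.4]
   side 421 ztop 0.060 rect [452.8  76.8  51.7  50.7  88. ] circ [451.8  75.7  28. ] mean [452.5  76.1]
pot seed [ 0.463 -0.106  0.004]
   top 260 ztop 0.056 rect [ 461.9 -102.3   61.    61.3   88.1] circ [ 461.6 -100.9   31.9] mean [ 462.5 -103.2]
   side 447 ztop 0.054 rect [ 458.9 -105.    62.    64.     8. ] circ [ 459.1 -105.7   33.4] mean [ 458.4 -106.5]
plug seed [ 0.455 -0.265  0.066]
   top 122 ztop 0.083 rect [ 460.3 -270.    13.9   15.1   51.2] circ [ 461.1 -269.3    9. ] mean [ 460.2 -269.7]
   side 244 ztop 0.081 rect [ 458.4 -273.6   14.5   20.6   13.3] circ [ 459.1 -273.5   11.2] mean [ 458.5 -274.4]
jar seed [ 0.805 -0.01   0.069]
   top 357 ztop 0.075 rect [808.4  -9.2  50.6  49.4  79.7] circ [808.6  -8.6
[... 2440 characters left out ...]
0.05  0.065 0.073]
  -0.07 113 x 0.442 0.66 z pct [0.031 0.045 0.051 0.058 0.071]
  -0.04 83 x 0.614 0.66 z pct [0.037 0.05  0.053 0.057 0.07 ]
  -0.01 92 x 0.609 0.66 z pct [0.035 0.047 0.05  0.056 0.064]
  0.02 61 x 0.607 0.659 z pct [0.034 0.043 0.045 0.052 0.06 ]
  0.05 147 x 0.44 0.658 z pct [0.023 0.033 0.041 0.052 0.059]
  0.08 141 x 0.441 0.66 z pct [0.028 0.036 0.045 0.054 0.059]
  0.11 98 x 0.445 0.66 z pct [0.026 0.031 0.034 0.039 0.052]
  0.14 84 x 0.593 0.659 z pct [0.022 0.029 0.031 0.037 0.045]
  0.17 155 x 0.59 0.659 z pct [0.025 0.03  0.037 0.052 0.069]
  0.20 3 x 0.592 0.658 z pct [0.031 0.034 0.037 0.05  0.058]
  0.23 136 x 0.524 0.574 z pct [0.025 0.04  0.051 0.069 0.08 ]
```

View pics/lane.png

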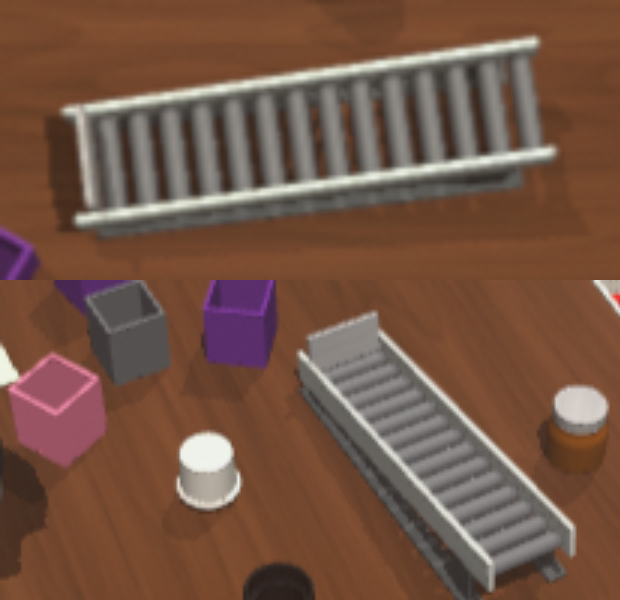

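The crop shows the lane's two white rails, with the stop plate at the upper-left end: crop (85,160) in the top part and (345,340) in the side part. Next I fit the rails.

```bash
cat >> h.py <<'E'
def lanefit(c,w):
    im=c["img"].astype(int); m=(im.min(-1)>165)&(im.max(-1)-im.min(-1)<40)
    ok=m&(w[...,0]>.5)&(w[...,0]<.76)&(w[...,1]>-.18)&(w[...,1]<.23)&(w[...,2]>.015)&(w[...,2]<.11)
    p=w[ok]; d=np.array([-.14,.99]); n=np.array([.99,.14]); s=p[:,:2]@n; mid=(s.min()+s.max())/2
    out=[]
    for q in(p[s<mid-28e-3],p[s>mid+28e-3]):
        for _ in range(3):
            l=cv2.fitLine(q.astype(np.float32),cv2.DIST_HUBER,0,1e-3,1e-3).ravel(); dd=l[:3]*np.sign(l[1])
            r=np.linalg.norm(np.cross(q-l[3:],dd),axis=1); q=q[r<.006]
        t=(q-l[3:])@dd; out.append((dd,l[3:],np.percentile(t,[1,99]),len(q)))
    st=p[abs(s-mid)<25e-3]
    return out,st
E
python3 - <<'E'
from h import *
for n in("top","side"):
    c=dict(np.load(f"{n}0.npz")); w=cloud(c); o,st=lanefit(c,w)
    for dd,p0,t,k in o:
        print(n,k,"yaw",np.degrees(np.arctan2(-dd[0],dd[1])).round(2),"slope",np.degrees(np.arcsin(dd[2])).round(2),"ends",(p0+dd*t[0]).round(4),(p0+dd*t[1]).round(4))
    print(" stop pts",len(st),np.median(st,0).round(3) if len(st) else 0, st.min(0).round(3),st.max(0).round(3))
    q=w[(w[...,0]>.35)&(w[...,0]<.42)&(w[...,1]>-.2)&(w[...,1]<0)]; print(" table z",np.nanmedian(q[:,2]).round(4))
E
```

```text
top 212 yaw 6.62 slope -7.15 ends [ 0.6358 -0.1631  0.0833] [0.5947 0.1905 0.0386]
top 185 yaw 6.6 slope -7.01 ends [ 0.7208 -0.1539  0.0833] [0.6803 0.1971 0.0398]
 stop pts 20 [0.638 0.185 0.069] [0.611 0.182 0.061] [0.658 0.188 0.073]
 table z -0.0009
side 145 yaw 6.65 slope -6.91 ends [ 0.6348 -0.1673  0.0822] [0.5937 0.1847 0.0392]
side 123 yaw 6.89 slope -6.99 ends [ 0.7208 -0.1572  0.082 ] [0.6796 0.1842 0.0399]
 stop pts 7 [0.634 0.183 0.067] [0.614 0.16  0.015] [0.646 0.188 0.073]
 table z -0.0011
```

Request:
arm_command(
  xyz=[
    [32,36,0],
    [32,36,0],
    [32,36,0],
    [32,36,0],
    [32,36,0],
    [33,36,0],
    [33,36,0],
    [33,36,0],
    [32,36,0],
    [32,35,0],
    [-1,44,0],
    [-1,44,0],
    [-1,44,0],
    [-1,44,0],
    [-1,44,0],
    [-1,44,0],
    [-1,44,0],
    [-2,44,0],
    [-2,45,0],
    [-1,45,0],
  ],
  spin=[4.1,4.1,4.1,4.1,4.1,4.1,4.1,4.1,4.1,4.1,4.1,4.1,4.1,4.1,4.1,4.1,4.1,4.1,4.1,4.3],
  jaw=1,
)

```text
time: 2.1
tool_pos: [0.4377, 0.2935, 0.4045]
tool_rot: [-3.141, 0.0, 1.683]
contact_force: [0.6, 0.1, 0.3]
opening: 0.0921
grip_force: 0.0
```

Request:
arm_command(
  xyz=[
    [0,-1,-35],
    [0,0,-35],
    [0,0,-35],
    [0,0,-30],
    [0,0,-25],
    [0,0,-15],
    [0,0,-8],
    [0,0,-4],
    [0,0,0],
  ],
  spin=[0,0,0,0,0,0,0,0,0],
)

```text
time: 3.0
tool_pos: [0.4383, 0.2907, 0.2177]
tool_rot: [-3.142, 0.0, 1.679]
contact_force: [-0.3, 0.4, 1.2]
opening: 0.092
grip_force: 0.0
```

Request:
arm_command(
  xyz=[
    [0,0,0],
    [0,0,0],
    [0,0,0],
    [0,0,0],
    [0,0,0],
    [0,0,0],
  ],
  spin=[0,0,0,0,0,0],
  jaw=-1,
  squeeze=20,
)

```text
time: 3.6
tool_pos: [0.4383, 0.2907, 0.2181]
tool_rot: [3.141, -0.0, 1.68]
contact_force: [-1.0, -0.5, 4.2]
opening: 0.0638
grip_force: 20.0
```

Request:
arm_command(
  xyz=[
    [0,0,15],
    [0,0,35],
    [0,0,40],
    [0,0,40],
    [10,-16,0],
    [20,-34,0],
    [23,-38,0],
    [23,-38,0],
    [23,-38,0],
    [23,-38,0],
    [23,-38,0],
    [23,-38,0],
    [23,-38,0],
    [23,-38,0],
    [18,-32,0],
    [0,0,0],
    [0,0,0],
  ],
  spin=[0,0,0,0,0,0.4,0,0,0,0,0,0,0,0,0,0,0],
)

```text
time: 5.3
tool_pos: [0.6701, -0.096, 0.3464]
tool_rot: [-3.14, -0.001, 1.685]
contact_force: [-0.9, 0.1, -2.6]
opening: 0.0639
grip_force: 20.0
```

Run:
```python
from h import *
print(observe()["tool_pos"],observe()["tool_rot"])
ims=[]
for n in("top","side"):
    c=read_camera(n); np.savez(f"{n}1.npz",**c); ims.append(c["img"])
a=cv2.resize(ims[0][150:280,260:440],None,fx=2.2,fy=2.2); b=cv2.resize(ims[1][160:340,260:460],None,fx=2.0,fy=2.0)
z=np.zeros((360,800,3),np.uint8); z[:a.shape[0],:a.shape[1]]=a; z[:b.shape[0],400:]=b
cv2.imwrite("pics/load.png",z[...,::-1])
```

```text
[ 0.67013543 -0.09604598  0.34637961] [-3.13955096e+00 -1.22191578e-03  1.68480830e+00]
```

View pics/load.png

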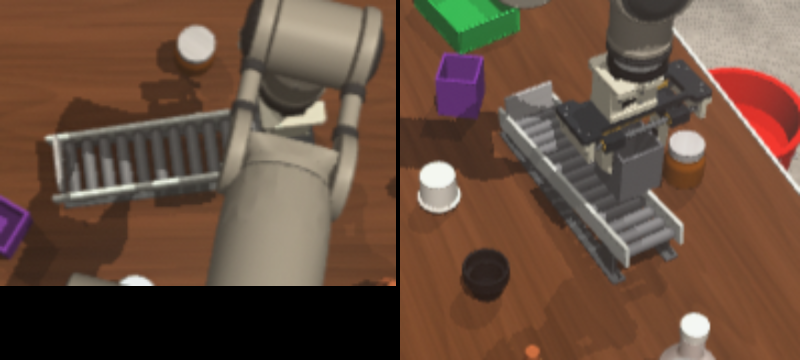

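In the side view (right half), the box is held at (637,165) above the lane's upper end and square to the rails. The jar at (686,160) is clear.

Request:
arm_command(
  xyz=[
    [0,0,-25],
    [0,0,-20],
    [0,0,-8],
    [0,0,-4],
    [0,0,-2],
    [0,0,-2],
    [0,0,0],
  ],
  spin=[0,0,0,0,0,0,0],
)

```text
time: 6.1
tool_pos: [0.6704, -0.0953, 0.2874]
tool_rot: [3.141, 0.0, 1.687]
contact_force: [1.0, -0.6, -1.3]
opening: 0.0643
grip_force: 20.0
```

Request:
arm_command(
  xyz=[
    [0,0,-2],
    [0,0,-1],
    [0,0,0],
  ],
  spin=[0,0,0],
)

```text
time: 6.4
tool_pos: [0.6704, -0.095, 0.2844]
tool_rot: [3.14, -0.0, 1.686]
contact_force: [-0.9, 3.2, 1.6]
opening: 0.0641
grip_force: 20.0
```

Request:
arm_command(
  xyz=[
    [0,0,-1],
    [0,0,-1],
    [0,0,0],
  ],
  spin=[0,0,0],
)

```text
time: 6.7
tool_pos: [0.6703, -0.094, 0.2829]
tool_rot: [3.14, -0.002, 1.687]
contact_force: [-2.6, 7.7, 5.9]
opening: 0.0637
grip_force: 20.0
```

Request:
arm_command(
  xyz=[
    [0,0,0],
    [0,0,0],
    [0,0,0],
    [0,0,0],
    [0,0,0],
  ],
  spin=[0,0,0,0,0],
  jaw=1,
)

```text
time: 7.2
tool_pos: [0.6702, -0.0956, 0.2815]
tool_rot: [-3.141, 0.0, 1.686]
contact_force: [0.4, 0.2, 0.2]
opening: 0.091
grip_force: 0.0
```

Request:
arm_command(
  xyz=[
    [0,0,30],
    [0,0,40],
    [0,0,40],
    [-15,0,10],
    [-25,0,0],
    [-25,0,0],
    [-25,0,0],
    [-25,0,0],
    [-25,0,0],
    [-25,0,0],
    [-25,0,0],
    [-18,-4,0],
    [0,-4,0],
    [0,0,0],
    [0,0,0],
  ],
  spin=[0,0,0,0,0,0,0,0,0,0,0,0,0,0,0],
)

```text
time: 8.7
tool_pos: [0.463, -0.1036, 0.4018]
tool_rot: [3.141, 0.0, 1.686]
contact_force: [-0.1, -0.4, 0.9]
opening: 0.0917
grip_force: 0.0
```

```bash
cat >> h.py <<'E'
def topface(w,c0,r,band=.008):
    p=w.reshape(-1,3); s=p[(np.hypot(*(p[:,:2]-c0).T)<r)&(p[:,2]>.01)&(p[:,2]<.17)]
    zt=np.percentile(s[:,2],98); t=s[s[:,2]>zt-band]
    return zt,np.round(cv2.minAreaRect((t[:,:2]*1000).astype(np.float32))[0],1),t
E
python3 - <<'E'
from h import *
print(observe()["time"],observe()["tool_pos"])
ims=[]
for n in("top","side"):
    c=read_camera(n); np.savez(f"{n}2.npz",**c); ims.append(c["img"]); w=cloud(c)
    try:
        zt,cc,t=topface(w,[.64,.16],.06,.016); print(n,"box",zt,cc,cv2.minAreaRect((t[:,:2]*1000).astype(np.float32)))
        zt,cc,t=topface(w,[.46,-.103],.05); print(n,"pot",zt,cc)
    except Exception as e: print(e)
a=cv2.resize(ims[0][150:310,260:440],None,fx=2.2,fy=2.2); b=cv2.resize(ims[1][160:340,240:440],None,fx=2.0,fy=2.0)
z=np.zeros((360,800,3),np.uint8); z[:a.shape[0],:a.shape[1]]=a; z[:b.shape[0],400:]=b
cv2.imwrite("pics/run.png",z[...,::-1])
E
```

```text
8.7 [ 0.46304328 -0.10359189  0.40182982]
top box 0.1132539078938905 [647.  109.3] ((646.9755859375, 109.29276275634766), (60.39383316040039, 5.772573947906494), 7.545192241668701)
top pot 0.05556356661587808 [473.9 -75.6]
side box 0.11503205116459723 [666. 112.] ((665.9686279296875, 112.01950073242188), (26.174646377563477, 7.6082539558410645), 16.204120635986328)
side pot 0.054556911102122595 [ 459.3 -104.2]
```

View pics/run.png

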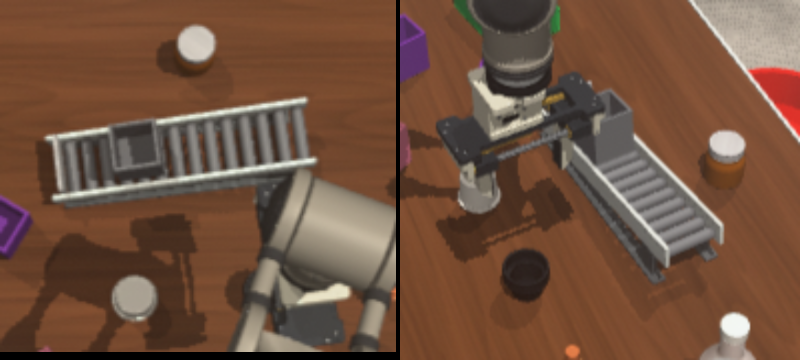

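The top view shows the box about two-thirds of the way down at crop (135,148), still running and square to the rails. The net pot at side crop (525,275) is under the gripper.

Request:
arm_command(
  xyz=[
    [-2,0,-35],
    [-1,0,-35],
    [0,0,-35],
    [0,0,-35],
    [0,0,-25],
    [0,0,-15],
    [0,0,-7],
    [0,0,-4],
    [0,0,0],
  ],
  spin=[0,0,0,0,0,0,0,0,0],
)

```text
time: 9.7
tool_pos: [0.4596, -0.1033, 0.2108]
tool_rot: [3.141, 0.0, 1.687]
contact_force: [0.7, 0.2, 1.3]
opening: 0.0917
grip_force: 0.0
```

Request:
arm_command(
  xyz=[
    [0,0,0],
    [0,0,0],
    [0,0,0],
    [0,0,0],
    [0,0,0],
    [0,0,0],
  ],
  spin=[0,0,0,0,0,0],
  jaw=-1,
  squeeze=12,
)

```text
time: 10.3
tool_pos: [0.4594, -0.1034, 0.2111]
tool_rot: [3.141, 0.0, 1.686]
contact_force: [0.3, 0.4, 4.0]
opening: 0.0634
grip_force: 12.0
```

Run:
```python
from h import *
for n in("top","side"):
    c=read_camera(n); np.savez(f"{n}3.npz",**c); w=cloud(c)
    zt,cc,t=topface(w,[.64,.16],.06,.016); print(n,"box",zt,cc,cv2.minAreaRect((t[:,:2]*1000).astype(np.float32)))
    # rim plane points
    p=w.reshape(-1,3); im=c["img"].reshape(-1,3).astype(int); s=p[(np.hypot(*(p[:,:2]-[.64,.155]).T)<.06)&(p[:,2]>.085)&(p[:,2]<.13)]
    for y in(.12,.135,.15,.165,.18,.195):
        q=s[abs(s[:,1]-y)<.005]; 
        if len(q): print("  y",y,len(q),q[:,0].min().round(4),q[:,0].max().round(4),"z",np.percentile(q[:,2],[50,95]).round(4))
    print("  y range",s[:,1].min().round(4),s[:,1].max().round(4))
    o,st=lanefit(c,w)
    if n=="top":
        a=cv2.resize(c["img"][180:250,260:360],None,fx=4,fy=4)
    else: b=cv2.resize(c["img"][160:340,240:440],None,fx=2.0,fy=2.0)
z=np.zeros((360,800,3),np.uint8); z[:a.shape[0],:a.shape[1]]=a; z[:b.shape[0],400:]=b
cv2.imwrite("pics/box.png",z[...,::-1])
```

```text
top box 0.1121652684212529 [643.1 155.6] ((643.0530395507812, 155.56011962890625), (65.18939971923828, 65.26905059814453), 6.352391242980957)
  y 0.12 22 0.6146 0.6589 z [0.1013 0.1138]
  y 0.135 18 0.6125 0.6764 z [0.1032 0.1118]
  y 0.15 18 0.6116 0.6765 z [0.1026 0.1092]
  y 0.165 18 0.609 0.6739 z [0.1038 0.1107]
  y 0.18 35 0.608 0.6715 z [0.0997 0.107 ]
  y range 0.1205 0.1892
side box 0.11090049444472326 [640.7 149.7] ((640.7064819335938, 149.68487548828125), (67.52059173583984, 76.1353530883789), 6.224081039428711)
  y 0.12 126 0.6098 0.6746 z [0.0982 0.1127]
  y 0.135 16 0.61 0.6744 z [0.1005 0.1107]
  y 0.15 25 0.6065 0.6756 z [0.099  0.1079]
  y 0.165 20 0.6074 0.6725 z [0.0961 0.1074]
  y 0.18 80 0.615 0.6714 z [0.0965 0.1058]
  y range 0.1093 0.1897
```

View pics/box.png

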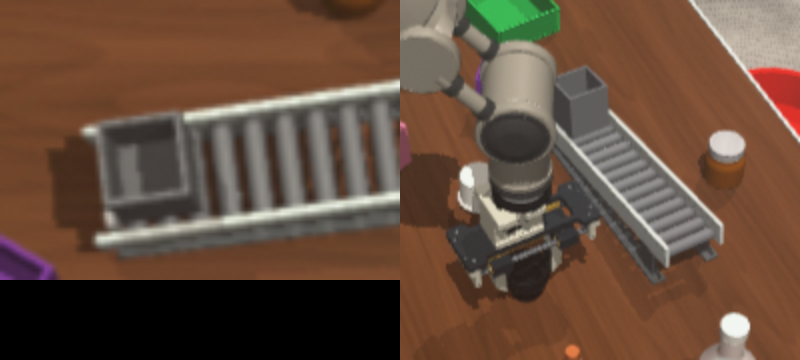

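The box rests against the stop, square, at top crop (145,160). The net pot is gripped at an opening of 63.4 mm.

Request:
arm_command(
  xyz=[
    [0,0,15],
    [0,0,35],
    [0,0,50],
    [0,0,50],
    [13,18,0],
    [22,32,0],
    [25,35,0],
    [25,35,0],
    [25,35,0],
    [25,35,0],
    [25,35,0],
    [23,33,0],
    [0,0,0],
    [0,0,0],
  ],
  spin=[0,0,0,0,0,0,0,0,0,0,0,0,0,0],
)

```text
time: 11.8
tool_pos: [0.6422, 0.1554, 0.3593]
tool_rot: [-3.139, 0.0, 1.688]
contact_force: [-0.9, -0.8, -1.0]
opening: 0.0636
grip_force: 12.0
```

Request:
arm_command(
  xyz=[
    [0,0,-15],
    [0,0,-5],
    [0,0,0],
  ],
  spin=[0,0,0],
)

```text
time: 12.1
tool_pos: [0.6418, 0.1536, 0.3398]
tool_rot: [-3.139, 0.0, 1.685]
contact_force: [-0.1, 0.1, -0.2]
opening: 0.0637
grip_force: 12.0
```

Run:
```python
from h import *
print(observe()["tool_pos"])
c=read_camera("side"); np.savez("side4.npz",**c); w=cloud(c)
p=w.reshape(-1,3)
s=p[(np.hypot(*(p[:,:2]-[.64,.155]).T)<.06)&(p[:,2]>.15)&(p[:,2]<.19)]
im=c["img"].reshape(-1,3)
sel=(np.hypot(*(p[:,:2]-[.64,.155]).T)<.06)&(p[:,2]>.125)&(p[:,2]<.185)&(im.max(1)<60)
q=p[sel]; print(len(q),q.min(0).round(4),q.max(0).round(4))
top=q[q[:,2]>.16]; print(np.round(cv2.minEnclosingCircle((top[:,:2]*1000).astype(np.float32)),2) if 0 else cv2.minEnclosingCircle((top[:,:2]*1000).astype(np.float32)))
cv2.imwrite("pics/over.png",cv2.resize(c["img"][120:270,230:400],None,fx=4,fy=4)[:600,:680,::-1])
```

```text
[0.64177345 0.15364966 0.33980596]
392 [0.6112 0.1156 0.1262] [0.6755 0.186  0.1846]
((640.8863525390625, 150.5247802734375), 36.28690719604492)
```

View pics/over.png

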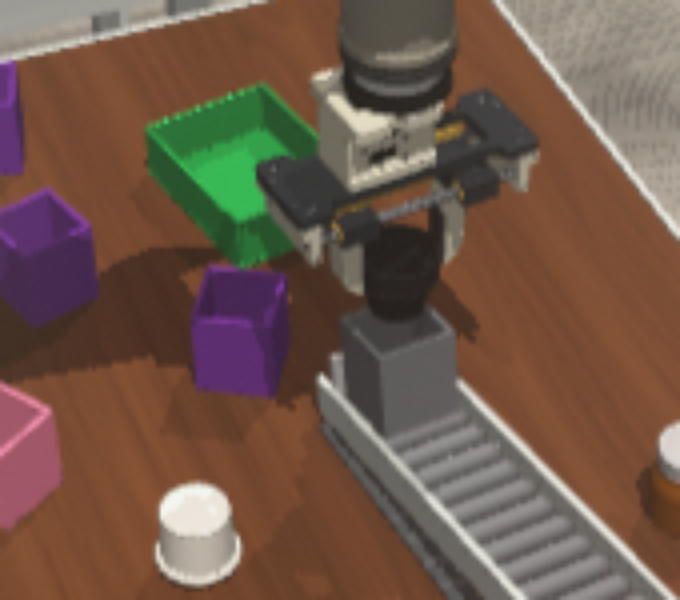

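The pot is held at (400,270) over the box opening at (398,335), and it looks centred.

Request:
arm_command(
  xyz=[
    [0,0,-12],
    [0,0,-12],
    [0,0,-10],
    [0,0,-6],
    [0,0,-4],
    [0,0,-2],
    [0,0,0],
  ],
  spin=[0,0,0,0,0,0,0],
)

```text
time: 12.85
tool_pos: [0.6423, 0.1547, 0.2946]
tool_rot: [3.142, 0.0, 1.687]
contact_force: [-0.4, 0.1, -0.3]
opening: 0.0634
grip_force: 12.0
```

Request:
arm_command(
  xyz=[
    [0,0,-2],
    [0,0,-1],
    [0,0,0],
  ],
  spin=[0,0,0],
)

```text
time: 13.15
tool_pos: [0.6424, 0.1548, 0.2924]
tool_rot: [3.14, -0.0, 1.687]
contact_force: [-0.8, 1.0, 2.2]
opening: 0.0634
grip_force: 12.0
```

Contact has started, close to the predicted height.

Request:
arm_command(
  xyz=[
    [0,0,-1],
    [0,0,-1],
    [0,0,0],
  ],
  spin=[0,0,0],
)

```text
time: 13.45
tool_pos: [0.6422, 0.1547, 0.2899]
tool_rot: [3.141, -0.0, 1.686]
contact_force: [0.3, 0.7, 2.7]
opening: 0.0632
grip_force: 12.0
```

Request:
arm_command(
  xyz=[
    [0,0,-1],
    [0,0,-1],
    [0,0,0],
  ],
  spin=[0,0,0],
)

```text
time: 13.75
tool_pos: [0.6422, 0.1548, 0.289]
tool_rot: [3.141, -0.0, 1.686]
contact_force: [-1.3, 1.6, 8.5]
opening: 0.0633
grip_force: 12.0
```

Request:
arm_command(
  xyz=[
    [0,0,0],
    [0,0,0],
    [0,0,0],
    [0,0,0],
    [0,0,0],
    [0,0,40],
    [0,0,45],
    [0,0,20],
  ],
  spin=[0,0,0,0,0,0,0,0],
  jaw=1,
)

```text
time: 14.55
tool_pos: [0.6426, 0.1547, 0.3973]
tool_rot: [3.135, -0.0, 1.686]
contact_force: [1.0, 0.2, 0.4]
opening: 0.0916
grip_force: 0.0
```

Request:
arm_command(
  xyz=[
    [-17,-41,0],
    [-17,-41,0],
    [-17,-41,0],
    [-17,-41,0],
    [-17,-41,0],
    [-17,-41,0],
    [-17,-41,0],
    [-17,-41,0],
    [-17,-41,0],
    [-16,-41,0],
    [-13,-18,0],
    [0,0,0],
    [0,0,0],
  ],
  spin=[0,0,0,0,0,0,0,0,0,0,0,0,0],
  jaw=0,
)

```text
time: 15.85
tool_pos: [0.4602, -0.2734, 0.3927]
tool_rot: [3.141, -0.0, 1.685]
contact_force: [0.1, -0.2, -0.3]
opening: 0.0458
grip_force: 0.0
```

Run:
```python
from h import *
print(observe()["time"],observe()["tool_pos"])
V=[]
for n in("top","side"):
    c=read_camera(n); np.savez(f"{n}5.npz",**c); w=cloud(c)
    zt,cc,t=topface(w,[.642,.157],.05,.012); print(n,"collar",zt,cc,cv2.minEnclosingCircle((t[:,:2]*1000).astype(np.float32)))
    A=np.c_[t[:,:2],np.ones(len(t))]; print("   plane",np.linalg.lstsq(A,t[:,2],rcond=None)[0].round(3))
    V.append(c["img"])
a=cv2.resize(V[0][180:250,260:360],None,fx=4,fy=4); b=cv2.resize(V[1][170:270,280:380],None,fx=4,fy=4)
z=np.zeros((400,800,3),np.uint8); z[:a.shape[0],:400]=a; z[:400,400:]=b
cv2.imwrite("pics/pot.png",z[...,::-1])
```

```text
15.85 [ 0.46016764 -0.27339912  0.39271979]
top collar 0.13342862621362103 [642.7 158.6] ((642.8239135742188, 158.42401123046875), 32.49535369873047)
   plane [ 0.031 -0.113  0.127]Traceback (most recent call last):
  File "<stdin>", line 6, in <module>
  File "h.py", line 23, in topface
    zt=np.percentile(s[:,2],98); t=s[s[:,2]>zt-band]
    return _quantile_unchecked(
        a, q, axis, out, overwrite_input, method, keepdims, weights)
    return _ureduce(a,
                    func=_quantile_ureduce_func,
    ...<5 lines>...
                    overwrite_input=overwrite_input,
                    method=method)
    r = func(a, **kwargs)
    result = _quantile(arr,
                       quantiles=q,
    ...<2 lines>...
                       out=out,
                       weights=wgt)
    slices_having_nans = np.isnan(arr[-1, ...])
                                  ~~~^^^^^^^^^
IndexError: index -1 is out of bounds for axis 0 with size 0
```

Top-camera depth shows the pot seated: the collar plane slopes about 6.5° and its centre is where it should be (its top at z≈0.129). Now the plug.

Request:
arm_command(
  xyz=[
    [-1,1,-35],
    [0,0,-35],
    [0,0,-35],
    [0,0,-25],
    [0,0,-16],
    [0,0,-10],
    [0,0,-5],
    [0,0,-2],
    [0,0,0],
  ],
  spin=[0,0,0,0,0,0,0,0,0],
)

```text
time: 16.85
tool_pos: [0.4596, -0.2722, 0.2303]
tool_rot: [3.141, 0.001, 1.687]
contact_force: [-0.3, -0.4, 0.3]
opening: 0.0462
grip_force: 0.0
```

Request:
arm_command(
  xyz=[
    [0,0,0],
    [0,0,0],
    [0,0,0],
    [0,0,0],
    [0,0,0],
    [0,0,0],
  ],
  spin=[0,0,0,0,0,0],
  jaw=-1,
  squeeze=15,
)

```text
time: 17.45
tool_pos: [0.4593, -0.2724, 0.23]
tool_rot: [3.141, 0.0, 1.686]
contact_force: [-1.5, -0.1, 2.2]
opening: 0.0175
grip_force: 15.0
```

Request:
arm_command(
  xyz=[
    [0,0,15],
    [0,0,35],
    [0,0,45],
    [0,0,45],
    [9,20,25],
    [16,38,0],
    [18,42,0],
    [18,42,0],
    [18,42,0],
    [18,42,0],
    [18,42,0],
    [18,42,0],
    [18,42,0],
    [18,42,0],
    [14,32,0],
    [0,0,0],
    [0,0,0],
  ],
  spin=[0,0,0,0,0,0,0,0,0,0,0,0,0,0,0,0,0],
)

```text
time: 19.15
tool_pos: [0.6422, 0.1542, 0.3937]
tool_rot: [-3.14, 0.0, 1.688]
contact_force: [-0.7, -0.4, -1.8]
opening: 0.0179
grip_force: 15.0
```

Run:
```python
from h import *
print(observe()["tool_pos"])
V=[]
for n in("top","side"):
    c=read_camera(n); np.savez(f"{n}6.npz",**c); w=cloud(c); p=w.reshape(-1,3); im=c["img"].reshape(-1,3).astype(int); V.append(c["img"])
    near=np.hypot(*(p[:,:2]-[.642,.153]).T)<.06
    k=near&(im[:,0]>im[:,2]+50)&(p[:,2]>.13); q=p[k]
    if len(q)>5: print(n,"plug",len(q),q.min(0).round(4),q.max(0).round(4))
    k=near&(im.max(1)<70)&(p[:,2]>.115)&(p[:,2]<.14); q=p[k]
    if len(q)>5: print(n,"pot",len(q),q.min(0).round(4),q.max(0).round(4))
cv2.imwrite("pics/plug.png",cv2.resize(V[1][130:270,240:400],None,fx=4,fy=4)[...,::-1])
```

```text
[0.6421561  0.15423427 0.39372816]
top plug 8 [0.6074 0.1162 0.2954] [0.6852 0.1845 0.5546]
side plug 202 [0.5977 0.1123 0.1624] [0.6638 0.1932 0.509 ]
side pot 191 [0.609  0.1162 0.115 ] [0.6735 0.1875 0.1398]
```

View pics/plug.png

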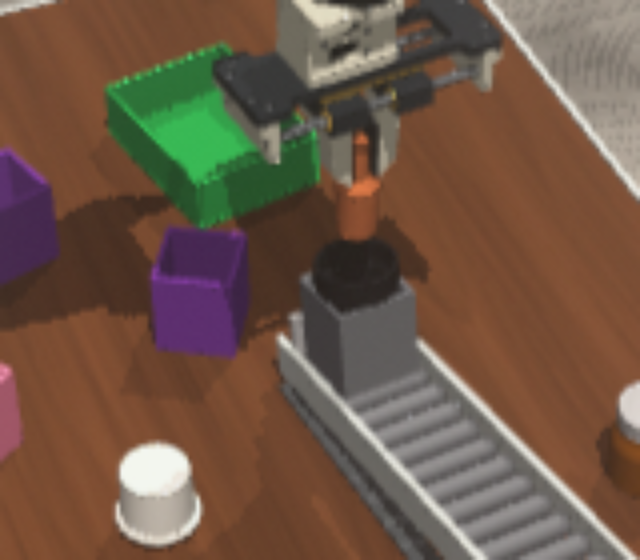

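The plug hangs upright at (360,205), directly over the seated pot at (357,270).

Request:
arm_command(
  xyz=[
    [0,-2.5,-10],
    [0,0,-20],
    [0,0,-20],
    [0,0,-15],
    [0,0,-7],
    [0,0,-3],
    [0,0,0],
  ],
  spin=[0,0,0,0,0,0,0],
)

```text
time: 19.95
tool_pos: [0.6423, 0.1506, 0.3198]
tool_rot: [3.141, 0.0, 1.686]
contact_force: [0.2, -0.7, -1.0]
opening: 0.0177
grip_force: 15.0
```

Request:
arm_command(
  xyz=[
    [0,0,-2],
    [0,0,-2],
    [0,0,0],
  ],
  spin=[0,0,0],
)

```text
time: 20.25
tool_pos: [0.6422, 0.1512, 0.3159]
tool_rot: [3.141, 0.0, 1.687]
contact_force: [-0.9, -0.2, -0.6]
opening: 0.0175
grip_force: 15.0
```

Request:
arm_command(
  xyz=[
    [0,0,-2],
    [0,0,-1],
    [0,0,0],
  ],
  spin=[0,0,0],
)

```text
time: 20.55
tool_pos: [0.6424, 0.1513, 0.3138]
tool_rot: [3.14, -0.0, 1.687]
contact_force: [-1.5, 0.4, 4.2]
opening: 0.0178
grip_force: 15.0
```

Request:
arm_command(
  xyz=[
    [0,0,-1],
    [0,0,0],
  ],
  spin=[0,0],
)

```text
time: 20.75
tool_pos: [0.6424, 0.1514, 0.3136]
tool_rot: [3.139, -0.0, 1.687]
contact_force: [-1.7, 1.2, 7.6]
opening: 0.0177
grip_force: 15.0
```

Request:
arm_command(
  xyz=[
    [0,0,0],
    [0,0,0],
    [0,0,0],
    [0,0,0],
    [0,0,0],
    [0,0,20],
    [0,0,40],
    [0,0,40],
  ],
  spin=[0,0,0,0,0,0,0,0],
  jaw=-0.1,
)

```text
time: 21.55
tool_pos: [0.6422, 0.1511, 0.412]
tool_rot: [-3.139, 0.0, 1.686]
contact_force: [0.5, 0.4, 0.1]
opening: 0.0413
grip_force: 0.0
```

Request:
arm_command(
  xyz=[
    [-30,-10,0],
    [-40,-16,0],
    [-40,-16,0],
    [-40,-16,0],
    [-38,-16,0],
    [0,0,0],
    [0,0,0],
  ],
  spin=[0,0,0,0,0,0,0],
  jaw=1,
)

```text
time: 22.25
tool_pos: [0.4541, 0.077, 0.4125]
tool_rot: [3.14, 0.0, 1.686]
contact_force: [0.6, -0.6, 0.3]
opening: 0.0903
grip_force: 0.0
```

Run:
```python
from h import *
print(observe()["time"],observe()["tool_pos"])
V={}
for n in("top","side"):
    c=read_camera(n); np.savez(f"{n}7.npz",**c); w=cloud(c); p=w.reshape(-1,3); im=c["img"].reshape(-1,3).astype(int); V[n]=c["img"]
    k=(np.hypot(*(p[:,:2]-[.642,.158]).T)<.045)&(im[:,0]>im[:,2]+40)&(p[:,2]>.09)&(p[:,2]<.18)
    q=p[k]; t=q[q[:,2]>.150] if len(q) else q
    if len(t): print(n,"plug top",len(t),"z98",np.percentile(t[:,2],98),cv2.minEnclosingCircle((t[t[:,2]>t[:,2].max()-.012][:,:2]*1000).astype(np.float32)))
    try: print(n,"dome",topface(w,[.4535,.078],.05)[:2])
    except Exception as e: print("dome hidden")
a=cv2.resize(V["top"][180:250,260:360],None,fx=4,fy=4); b=cv2.resize(V["side"][160:260,290:390],None,fx=4,fy=4)
z=np.zeros((400,800,3),np.uint8); z[:a.shape[0],:400]=a; z[:400,400:]=b
cv2.imwrite("pics/plug2.png",z[...,::-1])
```

```text
22.25 [0.45406758 0.07697848 0.4124528 ]
top plug top 37 z98 0.1652730503983598 ((642.349365234375, 162.21759033203125), 9.30252742767334)
dome hidden
side plug top 35 z98 0.16553694568915356 ((639.2764282226562, 153.06771850585938), 13.70100212097168)
side dome (np.float64(0.05882589135131992), array([452.2,  76.6]))
```

View pics/plug2.png

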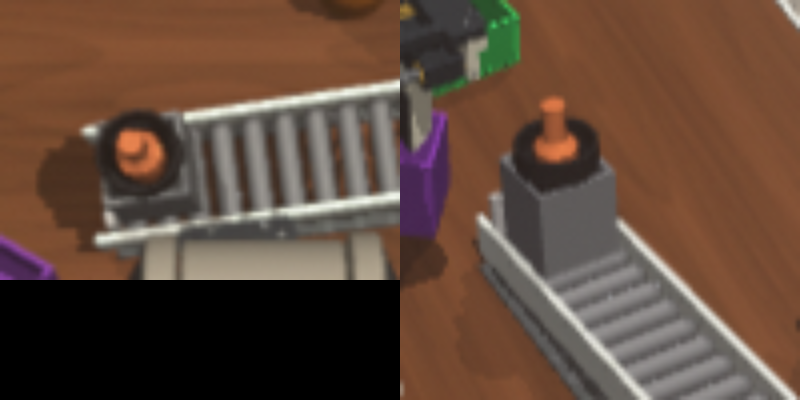

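The plug stands in the pot: top crop (140,155), side crop (553,130). Depth puts its top at z≈0.163, as expected. Now the dome.

Request:
arm_command(
  xyz=[
    [-0.5,1,-40],
    [0,0,-45],
    [0,0,-45],
    [0,0,-35],
    [0,0,-25],
    [0,0,-13],
    [0,0,-7],
    [0,0,-3],
    [0,0,0],
  ],
  spin=[0,0,0,0,0,0,0,0,0],
)

```text
time: 23.25
tool_pos: [0.4543, 0.0783, 0.1987]
tool_rot: [3.141, 0.0, 1.687]
contact_force: [-0.2, 0.3, 0.2]
opening: 0.092
grip_force: 0.0
```

Request:
arm_command(
  xyz=[
    [0,0,0],
    [0,0,0],
    [0,0,0],
    [0,0,0],
    [0,0,0],
    [0,0,0],
  ],
  spin=[0,0,0,0,0,0],
  jaw=-1,
  squeeze=15,
)

```text
time: 23.85
tool_pos: [0.4538, 0.0781, 0.1989]
tool_rot: [3.141, 0.0, 1.686]
contact_force: [-1.4, -1.0, 2.0]
opening: 0.0537
grip_force: 15.0
```

Request:
arm_command(
  xyz=[
    [0,0,15],
    [0,0,35],
    [0,0,45],
    [0,0,45],
    [0,0,40],
    [20,8,20],
    [35,15,0],
    [40,17,0],
    [40,17,0],
    [35,15,0],
    [18,7.2,0],
    [0,0,0],
    [0,0,0],
  ],
  spin=[0,0,0,0,0,0,0,0,0,0,0,0,0],
)

```text
time: 25.15
tool_pos: [0.6414, 0.1573, 0.3978]
tool_rot: [-3.14, 0.0, 1.687]
contact_force: [-0.2, -0.3, -0.3]
opening: 0.054
grip_force: 15.0
```

Request:
arm_command(
  xyz=[
    [0,0,-15],
    [0,0,-20],
    [0,0,-15],
    [0,0,-8],
    [0,0,-4],
    [0,0,0],
  ],
  spin=[0,0,0,0,0,0],
)

```text
time: 25.75
tool_pos: [0.6414, 0.1571, 0.337]
tool_rot: [3.142, 0.0, 1.686]
contact_force: [-0.6, -0.2, -0.3]
opening: 0.0535
grip_force: 15.0
```

Run:
```python
from h import *
print(observe()["tool_pos"],observe()["contact_force"])
V={}
for n in("top","side"):
    c=read_camera(n); np.savez(f"{n}8.npz",**c); V[n]=c["img"]
a=cv2.resize(V["top"][180:250,260:360],None,fx=4,fy=4); b=cv2.resize(V["side"][140:260,280:380],None,fx=4,fy=4)
z=np.zeros((480,800,3),np.uint8); z[:a.shape[0],:400]=a; z[:480,400:]=b
cv2.imwrite("pics/dome.png",z[...,::-1])
```

```text
[0.64142515 0.1571353  0.33704144] [-0.60670956 -0.19055537 -0.31742094]
```

View pics/dome.png

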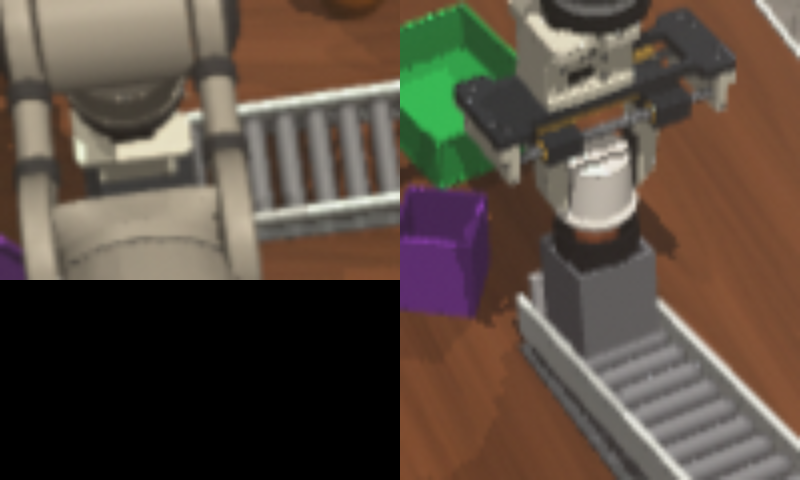

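The dome at side crop (600,190) is centred just above the pot's collar, with the plug inside it.

Request:
arm_command(
  xyz=[
    [0,0,-3],
    [0,0,-3],
    [0,0,-2],
    [0,0,-2],
    [0,0,0],
  ],
  spin=[0,0,0,0,0],
)

```text
time: 26.35
tool_pos: [0.6417, 0.1574, 0.3263]
tool_rot: [-3.141, 0.0, 1.686]
contact_force: [-0.7, -1.0, -1.2]
opening: 0.0541
grip_force: 15.0
```

Request:
arm_command(
  xyz=[
    [0,0,-1],
    [0,0,-1],
    [0,0,0],
  ],
  spin=[0,0,0],
)

```text
time: 26.65
tool_pos: [0.6418, 0.1574, 0.3247]
tool_rot: [3.141, -0.0, 1.686]
contact_force: [-0.6, 0.1, 0.9]
opening: 0.0537
grip_force: 15.0
```

Request:
arm_command(
  xyz=[
    [0,0,-1],
    [0,0,-1],
    [0,0,0],
  ],
  spin=[0,0,0],
)

```text
time: 26.95
tool_pos: [0.6418, 0.1575, 0.3231]
tool_rot: [3.141, -0.0, 1.687]
contact_force: [-0.4, 0.6, 2.9]
opening: 0.0538
grip_force: 15.0
```

Request:
arm_command(
  xyz=[
    [0,0,-1],
    [0,0,-1],
    [0,0,0],
  ],
  spin=[0,0,0],
)

```text
time: 27.25
tool_pos: [0.642, 0.1574, 0.3213]
tool_rot: [3.14, -0.0, 1.687]
contact_force: [1.2, 2.0, 5.2]
opening: 0.0538
grip_force: 15.0
```

Request:
arm_command(
  xyz=[
    [0,0,-1],
    [0,0,0],
  ],
  spin=[0,0],
)

```text
time: 27.45
tool_pos: [0.642, 0.1575, 0.321]
tool_rot: [3.139, -0.0, 1.687]
contact_force: [0.1, 0.4, 7.9]
opening: 0.0539
grip_force: 15.1
```

Request:
arm_command(
  xyz=[
    [0,0,0],
    [0,0,0],
    [0,0,0],
    [0,0,0],
    [0,0,0],
    [0,0,20],
    [0,0,40],
    [0,0,40],
    [-30,-30,0],
    [-33,-33,0],
    [-33,-33,0],
    [-33,-33,0],
    [-33,-33,0],
    [-20,-33,0],
    [0,-33,0],
    [0,-20,0],
    [0,0,0],
    [0,0,0],
  ],
  spin=[0,0,0,0,0,0,0,0,0,0,0,0,0,0,0,0,0,0],
  jaw=1,
)

```text
time: 29.25
tool_pos: [0.4597, -0.0906, 0.4197]
tool_rot: [-3.142, -0.001, 1.685]
contact_force: [-0.0, -0.6, -0.7]
opening: 0.0917
grip_force: 0.0
```

Run:
```python
from h import *
print(observe()["time"],observe()["tool_pos"])
V={}
for n in("top","side"):
    c=read_camera(n); np.savez(f"{n}9.npz",**c); V[n]=c["img"]; w=cloud(c)
    p=w.reshape(-1,3); t=p[(np.hypot(*(p[:,:2]-[.641,.162]).T)<.022)&(p[:,2]>.155)&(p[:,2]<.2)]
    if len(t)<9: print(n,"hidden"); continue
    A=np.c_[t[:,:2]-[.641,.162],np.ones(len(t))]; print(n,"dome top plane",np.linalg.lstsq(A,t[:,2],rcond=None)[0].round(3),len(t))
    zt,cc,t=topface(w,[.641,.162],.045,.012); print(zt,cc,cv2.minEnclosingCircle((t[:,:2]*1000).astype(np.float32)))
a=cv2.resize(V["top"][180:250,260:360],None,fx=4,fy=4); b=cv2.resize(V["side"][140:260,280:380],None,fx=4,fy=4)
z=np.zeros((480,800,3),np.uint8); z[:a.shape[0],:400]=a; z[:480,400:]=b
cv2.imwrite("pics/dome2.png",z[...,::-1])
```

```text
29.25 [ 0.45967169 -0.09059528  0.41969587]
top dome top plane [-0.027 -0.112  0.177] 180
0.16700249622710228 [636.8 164.5] ((643.0524291992188, 163.75228881835938), 27.669347763061523)
side dome top plane [ 0.041 -0.055  0.176] 110
0.16915064540745106 [641.6 159.2] ((641.6141967773438, 161.0941925048828), 31.643003463745117)
```

View pics/dome2.png

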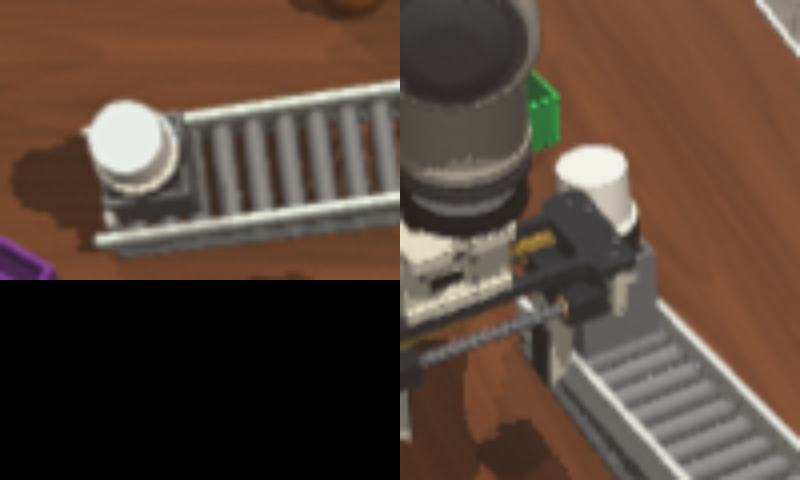

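The dome sits on the collar (top crop (130,145), side crop (595,185)). Its top is at z≈0.176 against 0.1756 expected, tilted about 6.4° with the box, so it is seated.

```bash
python3 -c "
from cell import *
print(hand_in())"
```

```text
the job is handed in; nothing more can be done
None
```

I handed the job in at about 29 s: the box ran down to the stop, and the net pot, plug and dome were built up on it in order. The last camera measurements show the dome seated. The bottle, tray and jar were never touched, and the judging result was not reported back.

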